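# Change out a metal-fines cartridge

## Robot

A 7-joint arm with a two-finger parallel gripper is mounted at the origin on the work surface. World frame = base frame: x ahead of the robot, y to its left, z up, the work surface at z = 0. Lengths are in m, angles in degrees, forces in N, time in s.
With the tool pointing down it reaches from about 0.425 to 0.825 m from the base axis. Payload 3.6 kg.
Tool frame: the origin (TCP) lies at the centre of the arm's flange, where the gripper is bolted on; the fingertips stand 186 mm ahead of it and the grasp point (between the pads) lies 167 mm ahead of it; z points along the fingers, y is the line along which they close (so a half turn about z gives the same grasp; the last joint's range is limited). The gripper opens to 93 mm and grips with 3 to 60 N. Pads are 15 mm wide; open, the fingers measure 128 mm over their backs; the gripper's body (75 mm by 188 mm) begins 65 mm behind the grasp point.
Start: joints at [73.997, 35.231, -0.722, 81.555, 0.464, 63.22, -2.315], TCP at [0.163, -0.629, 0.405] pointing down, gripper open.
Joint ranges: [-178.69, 178.69], [-17.37, 117.87], [-77.05, 75.6], [15.02, 138.74], [-78.02, 258.01], [0.78, 113.62], [-162.83, 162.83]. Speed limits (degrees/s): [159.86, 159.86, 180, 180, 180, 180, 180].

## Interface

Orientations are given as a 3x3 rotation matrix whose columns are the frame's x, y, z axes.
In Python, from station import ctrl, cams gives the robot as it stands.
- The arm moves only by the tool servo_tool, never from a script. Its argument "series" is a list of rows, each an object with "claw": the opening, from 0 (shut) to 1 (fully open); "xyz": the shift along the tool's x, y, z in mm, a list of three; "spin": the turn about the tool's z in degrees. In form: [{"claw": claw, "xyz": [x, y, z], "spin": spin}, ...]. A call has 1 to 10 rows; each row shifts and turns the commanded pose from where the row before left it, along the tool's axes as they then stand; what a row does not reach is not made up. A row lasts 1/12 s, in which the tool goes at most 41.7 mm and 7.16 degrees, less where a joint would pass 70% of its speed; a pose out of reach is approached as far as the arm can. A call is refused whole if a number of a shift passes 41.7 or a number of a turn 7.16, either way. A call with a gripper value outside its range is refused whole. The fingers move at their own pace and stop on an object; "newtons" is the grip in N (left out, the last holds). Time passes only in rows, so rows that do not move let the fingers close. It gives the time, the measured TCP pose, the force, the opening and the grip force at its end, in the units of the state.
- ctrl.read_state(): the state, without advancing time (a new reading comes with each control period).
- cams.grab_frame(name): name is "scene" or "top" or "wrist"; returns a dict with "frame" (384x512x3 uint8, red, green, blue), "camera_matrix" (3x3 intrinsics, pixels), "k1" (the pictures are not rectified: a ray, as slopes to the right and down, at radius r is drawn at 1 + k1 r^2 times it, then the intrinsics apply), "xyz" and "rotation" of the camera in the world. Camera axes: x right, y down, z forward; pixel columns grow to the right and rows downward; lengths in m; the calibration is good to about 2 mm. A picture is of the moment at which its call begins. There is no depth.
- ctrl.close_job(): hands the job in; it is judged then, once.
The state is a dict: "time_s": time; "qpos": joint angles; "qd": joint speeds; "effort": joint torques, N m; "position": TCP position; "ee_rot": TCP orientation; "ft_force": force on the tool from outside, world axes, zero at the start; "wrist_torque": the same for the moment, N m; "width": finger opening in m; "grip_force": force on a finger pad.
Only numpy, scipy, OpenCV 4.12 (cv2) and the standard library are available. Lean on these libraries where they do the work, as an engineer would, in place of code of your own. Each camera call takes 0.05 s, during which the arm holds its last target. There are 200 camera calls.

## Task

Take the steel cartridge out of the push-fit fitting right beside the gauge: press its collet ring fully down with the fingertips, grip the cartridge while the ring is down, pull it straight up and out and feel its weight. Lay it gently on the 45-degree sloping rest, foot against the stop, let go and take it again another way, then lay it flat and gently in the V notches of a rack: a heavy (full) one in the rack with a rim around it, a light (empty) one on the bare rack. Leave the other fitting and its cartridge alone, and do not disturb the jar, mug, tin or hammer.

Things in the scene. Friction and masses are not known exactly. Their poses are not given: they have to be found in the camera images.
- manifold: fixed aluminium block, 85 mm (x) by 240 mm (y), 80 mm high, origin at the centre of its underside. Two upright push-fit fittings in its top, at local (0, 0) and (0, -85 mm). A round gauge on a stem (56 mm diameter, top 174 mm above the bench) stands at local (0, +90 mm): the fitting to empty is the one at (0, 0), next to the gauge
- seat_near (a point): bottom of the bore (31 mm diameter) of the fitting beside the gauge, 14 mm above the bench; the foot of its cartridge stands here. Bore mouth 80 mm above the bench, collet ring above that. A seated cartridge's upper end is 134 mm above the bench, 33 mm above the released ring
- seat_far (a point): the same point of the other fitting, whose cartridge must stay in
- ring_near (a point): centre of the upper face of the collet ring of the fitting beside the gauge: a flat black flange, 68 mm outer and 32 mm inner diameter, 8 mm thick, upper face 101 mm above the bench when released, 89 mm when fully pressed
- collet_near (a joint): how far that ring is pressed (m): 0 released, 0.012 down on its stop; spring 4 N at first, 11 N at full travel. Two jaws hold the cartridge by its groove; they are clear of it when the ring is down 5 mm or more. The ring springs back as the fingers rise, but once the cartridge has risen 4 mm with the jaws clear they cannot catch it again and only rub lightly on it
- collet_far (a joint): the same for the other fitting's ring (68 mm flange, centre 85 mm away); leave it alone
- cart_a: plain steel cylinder, 28 mm diameter, 120 mm long; origin at the centre of its foot (lower end), z along it to its upper end. A groove (19 mm diameter) runs round it 16 to 25 mm above the foot. The two cartridges look alike: a full one weighs about 0.42 kg, an empty one 0.14 kg (within 10 %). Which one is in which fitting varies. Both start upright, fully home in a fitting
- cart_b: a second, identical plain steel cylinder, 28 mm diameter, 120 mm long; origin at the centre of its foot (lower end), z along it to its upper end. A groove (19 mm diameter) runs round it 16 to 25 mm above the foot. The two cartridges look alike: a full one weighs about 0.42 kg, an empty one 0.14 kg (within 10 %). Which one is in which fitting varies. Both start upright, fully home in a fitting
- cart_a_mid (a point): middle of cart_a, on its axis, 60 mm from its foot
- cart_b_mid (a point): middle of cart_b, on its axis, 60 mm from its foot
- rest: fixed wooden rest, base 130 x 66 mm, origin under its centre. A V trough slopes at 45 degrees, rising towards local -x; the foot stop at its low end is at local x +42 mm, 50 mm above the bench. The V (40 mm wide) carries the lowest 50 mm of a cartridge; then only a 14 mm wide spine runs under it, up to 85 mm from the foot, on a 14 mm wide post, so fingers pass at its sides
- rest_mid (a point): where the middle of a cartridge lies in the rest, foot on the stop, 92 mm above the bench; the cartridge's axis (z) then points up and towards rest -x at 45 degrees
- rack_heavy: fixed plywood rack for heavy cartridges: a tray 160 x 92 mm (local x, y) with a rim 26 mm high all round and two V saddles inside, at local x = +42 and -42 mm, 8 mm thick; the space between them is free above 8 mm. Origin at the centre of its underside
- rack_light: fixed plywood rack for light cartridges: a bare plate 150 x 80 mm, 8 mm thick, no rim, with the same two V saddles at local x = +42 and -42 mm. Origin at the centre of its underside. The two racks may swap places
- rack_heavy_mid (a point): where the middle of a cartridge lying in the rimmed rack's V saddles comes to be, 36 mm above the bench; the cartridge lies along rack x, either way round
- rack_light_mid (a point): the same point of the bare rack
- jar: glass jar with a lid, 72 mm diameter, 110 mm high; bystander, origin under its centre
- mug: white mug, 76 mm diameter, 85 mm high, handle at its +y; bystander, origin under its centre
- tool_tin: tin of hand tools, 84 mm diameter, tools reach 185 mm high; bystander, origin under its centre
- hammer: hammer lying flat, 200 mm long along its x; bystander
There are look-alikes about, which are no part of the job. What is shaped like the rack_heavy but black or turquoise is not meant.

How it is judged:
By the outcome, as a careful person would: the job done as asked, in the order asked, and still so for the second after the job is handed in, with the robot touching nothing.
It also fails if it takes over 54 s, if anything falls off the work surface, if the arm or the gripper's body presses on something with over 40 N, if the wrist force passes 120 N, or if a joint passes its speed limit or range.

## Working session

There is one attempt and no reset: what is moved stays moved. The work goes in short steps, Python scripts to look and compute and a tool call to move; the robot and the scene stay as the last step left them, time stands still between calls to the robot, and variables do not carry over. Pictures are saved under pics/ and viewed, at most 10 in all, crops included, and the job is handed in when it is done.

Besides the shell and the picture viewer there is one more tool, called after ">>>" as a command line: name --argument value ..., lists and objects as JSON in quotes. servo_tool: Moves the arm, as the interface text tells. Its arguments: {"type":"object","properties":{"series":{"type":"array"},"newtons":{"type":"number"}},"required":["series"]}

```bash
ls; mkdir -p pics
cat > h.py <<'E'
import numpy as np, cv2
from station import ctrl, cams
def grab(n,f=None):
    d=cams.grab_frame(n)
    if f: cv2.imwrite('pics/'+f,d['frame'][:,:,::-1])
    return d
def ray(d,u,v):
    K=np.array(d['camera_matrix']); k=d['k1']
    p=np.array([(u-K[0,2])/K[0,0],(v-K[1,2])/K[1,1]]); s=p.copy()
    for _ in range(20): s=p/(1+k*(s@s))
    return np.array(d['xyz']),np.array(d['rotation'])@np.array([s[0],s[1],1])
def onz(d,u,v,z):
    o,r=ray(d,u,v); return (o+r*(z-o[2])/r[2]).round(4)
def proj(d,P):
    c=np.array(d['rotation']).T@(np.array(P)-np.array(d['xyz'])); s=c[:2]/c[2]; s=s*(1+d['k1']*(s@s))
    K=np.array(d['camera_matrix']); return np.array([K[0,0]*s[0]+K[0,2],K[1,1]*s[1]+K[1,2]]).round(1)
E
python3 - <<'E'
from h import *
import pickle
a=grab('top'); b=grab('scene'); pickle.dump((a,b),open('v0.pkl','wb'))
for d in(a,b): print(d['xyz'],np.round(d['rotation'],3).tolist(),d['camera_matrix'],d['k1'])
cv2.imwrite('pics/top.png',cv2.resize(a['frame'][:,:,::-1],(800,600)))
cv2.imwrite('pics/scene.png',cv2.resize(b['frame'][:,:,::-1],(800,600)))
s=ctrl.read_state(); print(s)
E
```

```text
pics
[ 0.44377633 -0.17976872  1.39390593] [[-0.021, -0.997, 0.081], [-1.0, 0.022, 0.005], [-0.006, -0.081, -0.997]] [[393.87855017   0.         256.12861895]
 [  0.         393.87855017 189.30440066]
 [  0.           0.           1.        ]] -0.1161514438661283
[1.37737164 0.40132057 0.71938686] [[-0.603, 0.406, -0.687], [0.798, 0.324, -0.509], [0.017, -0.854, -0.519]] [[405.08069904   0.         254.15835715]
 [  0.         405.08069904 176.74922869]
 [  0.           0.           1.        ]] -0.10496916775789185
{'time_s': 0.1, 'qpos': array([73.99683116, 35.2836996 , -0.72293118, 81.63078006,  0.46478073,
       63.21890439, -2.31560663]), 'qd': array([ 0.02572117, -0.15118198,  0.04967777, -0.24228083,  0.07723998,
       -0.01149525,  0.02714352]), 'effort': array([ 9.80092227e-04, -4.60040867e+01,  2.10197512e-01, -1.66243368e+01,
       -6.11569430e-02,  1.69079209e-02,  1.05109700e-04]), 'position': array([ 0.1625264 , -0.62906594,  0.40370449]), 'ee_rot': array([[ 9.68199713e-01,  2.50177835e-01, -6.05977031e-04],
       [ 2.50178566e-01, -9.68197224e-01,  2.19553888e-03],
       [-3.74301155e-05, -2.27732258e-03, -9.99997406e-01]]), 'ft_force': array([-0.80669983,  1.11064586, -0.32565325]), 'wrist_torque': array([ 0.01625479, -0.05128493,  0.04169211]), 'grip_force': 0.0, 'width': 0.09300293156419985}
```

View pics/top.png

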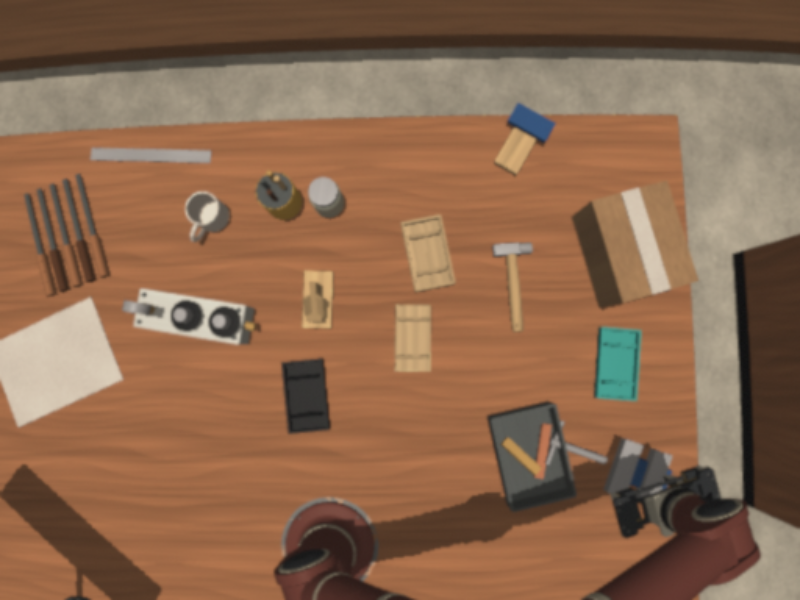

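View pics/scene.png

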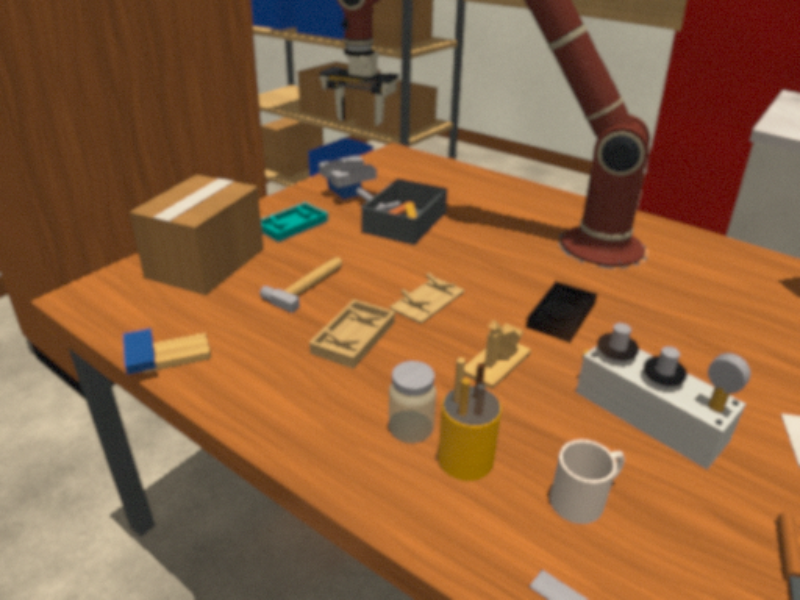

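The top view (800 px scale) shows the manifold at (195,317), with the gauge at its left end (140,308). The near fitting is at (187,315) and the far one at (224,321). The rest is at (317,300).

Rack candidates:
- Rimmed plywood at (428,252): fits rack_heavy.
- Bare plywood at (413,338): fits rack_light.
- Black at (306,396) and turquoise at (618,363): decoys.

Next I'll measure these positions.

Run:
```python
from h import *
import pickle
a,b=pickle.load(open('v0.pkl','rb'))
f=a['frame'].astype(int); 
def blobs(m,x0,x1,y0,y1,amin=30):
    mm=np.zeros(m.shape,np.uint8); mm[y0:y1,x0:x1]=m[y0:y1,x0:x1]
    n,l,s,c=cv2.connectedComponentsWithStats(mm)
    for i in range(1,n):
        if s[i,4]>=amin:
            r=cv2.minAreaRect(np.argwhere(l==i)[:,::-1].astype(np.float32)); yield c[i].round(1),s[i],r
hsv=cv2.cvtColor(a['frame'],cv2.COLOR_RGB2HSV)
dark=(f.max(2)<60)
print('rings'); 
for c,s,r in blobs(dark,90,165,180,225): print(c,s,r,onz(a,*c,.101))
wh=(hsv[:,:,1]<60)&(hsv[:,:,2]>150)
print('manifold')
for c,s,r in blobs(wh,75,165,180,225,60): print(c,s,r)
ply=(hsv[:,:,0]>12)&(hsv[:,:,0]<25)&(hsv[:,:,1]<150)&(hsv[:,:,2]>120)
for nm,bx,z in(('rest',(185,220,165,215),.0),('heavy',(250,298,130,192),.026),('light',(245,285,190,245),.008)):
    for c,s,r in blobs(ply,*bx): 
        P=cv2.boxPoints(r); W=np.array([onz(a,*p,z)[:2] for p in P]); 
        print(nm,s[4],'ctr',W.mean(0),'sides',np.linalg.norm(np.roll(W,-1,0)-W,axis=1).round(3)[:2],'ang',np.degrees(np.arctan2(*(W[1]-W[0])[::-1])).round(1),np.degrees(np.arctan2(*(W[2]-W[1])[::-1])).round(1))
c1=a['frame'][175:230,70:225,::-1]; c2=a['frame'][130:245,180:300,::-1]
c3=b['frame'][170:300,230:490,::-1]
cv2.imwrite('pics/c.png',np.vstack([cv2.resize(c3,(780,390),interpolation=2),cv2.resize(np.hstack([cv2.resize(c1,(325,115),interpolation=2),c2]),(780,201),interpolation=2)]))
```

```text
rings
[121.5 202. ] [112 194  16  17 129] ((119.5, 202.0), (16.0, 15.0), 90.0) [0.5156 0.2766 0.101 ]
[145.8 206.2] [136 198  17  17 131] ((144.20297241210938, 205.97030639648438), (15.52258014678955, 16.418113708496094), 5.7105937004089355) [0.5001 0.1936 0.101 ]
manifold
[114.2 200.8] [ 80 185  77  35 942] ((117.3513412475586, 201.39187622070312), (75.45912170410156, 24.988643646240234), 9.462323188781738)
rest 753 ctr [0.554225 0.016675] sides [0.137 0.074] ang -2.9 -93.7
heavy 1335 ctr [ 0.65145 -0.2363 ] sides [0.101 0.168] ang -79.7 -170.4
light 1105 ctr [ 0.4615   -0.198925] sides [0.085 0.154] ang -91.2 178.6
```

View pics/c.png

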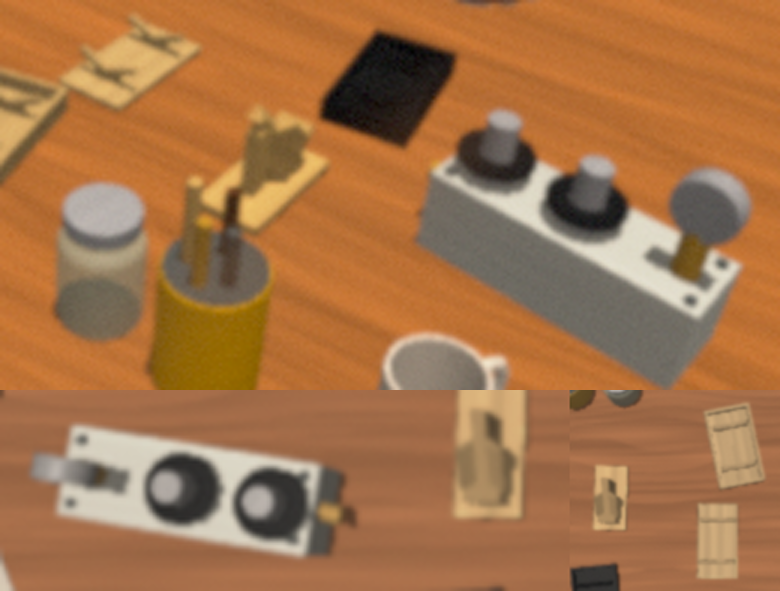

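The crop confirms the layout. The near fitting stands beside the gauge. The rest rises away from the robot (world +x), with its V block and stop towards the robot. The rimmed plywood rack is the farther one. Now I'll move above the manifold.

>>> servo_tool --series '[{"claw": 0.45, "xyz": [31, -24, 0], "spin": 0}, {"claw": 0.45, "xyz": [31, -24, 0], "spin": 0}, {"claw": 0.45, "xyz": [31, -24, 0], "spin": 0}, {"claw": 0.45, "xyz": [31, -24, 0], "spin": 0}, {"claw": 0.45, "xyz": [31, -24, 0], "spin": 0}, {"claw": 0.45, "xyz": [31, -24, 0], "spin": 0}, {"claw": 0.45, "xyz": [31, -24, 0], "spin": 0}, {"claw": 0.45, "xyz": [31, -24, 0], "spin": 0}, {"claw": 0.45, "xyz": [31, -24, 0], "spin": 0}, {"claw": 0.45, "xyz": [31, -24, 0], "spin": 0}]' --newtons 10

```text
time_s: 0.93
position: [0.4034, -0.3176, 0.4045]
ee_rot: [[0.968, 0.25, -0.001], [0.25, -0.968, 0.0], [-0.0, -0.001, -1.0]]
ft_force: [1.4, -0.6, -0.2]
width: 0.0423
grip_force: 0.0
```

>>> servo_tool --series '[{"claw": 0.45, "xyz": [31, -24, 0], "spin": 0}, {"claw": 0.45, "xyz": [31, -24, 0], "spin": 0}, {"claw": 0.45, "xyz": [31, -24, 0], "spin": 0}, {"claw": 0.45, "xyz": [31, -24, 0], "spin": 0}, {"claw": 0.45, "xyz": [10, -38, 0], "spin": 0}, {"claw": 0.45, "xyz": [10, -38, 0], "spin": 0}, {"claw": 0.45, "xyz": [10, -38, 0], "spin": 0}, {"claw": 0.45, "xyz": [10, -38, 0], "spin": 0}, {"claw": 0.45, "xyz": [10, -38, 0], "spin": 0}, {"claw": 0.45, "xyz": [10, -38, 0], "spin": 0}]'

```text
time_s: 1.77
position: [0.4993, 0.0421, 0.4046]
ee_rot: [[0.968, 0.25, -0.001], [0.25, -0.968, -0.0], [-0.001, -0.0, -1.0]]
ft_force: [0.6, -0.5, -0.1]
width: 0.0418
grip_force: 0.0
```

>>> servo_tool --series '[{"claw": 0.45, "xyz": [10, -38, 0], "spin": 0}, {"claw": 0.45, "xyz": [10, -38, 0], "spin": 0}, {"claw": 0.45, "xyz": [10, -38, 0], "spin": 0}, {"claw": 0.45, "xyz": [10, -38, 0], "spin": 0}, {"claw": 0.45, "xyz": [10, -38, 0], "spin": 0}, {"claw": 0.45, "xyz": [0, 0, 0], "spin": -7}, {"claw": 0.45, "xyz": [0, 0, 0], "spin": -7}, {"claw": 0.45, "xyz": [0, 0, 0], "spin": -7}, {"claw": 0.45, "xyz": [0, 0, 0], "spin": -7}, {"claw": 0.45, "xyz": [0, 0, 0], "spin": -7}]'

```text
time_s: 2.6
position: [0.5005, 0.2368, 0.4043]
ee_rot: [[0.645, 0.764, -0.001], [0.764, -0.645, -0.001], [-0.001, -0.0, -1.0]]
ft_force: [-0.7, -0.3, -0.3]
width: 0.0416
grip_force: 0.0
```

>>> servo_tool --series '[{"claw": 0.45, "xyz": [0, 0, 0], "spin": -7}, {"claw": 0.45, "xyz": [0, 0, 0], "spin": -7}, {"claw": 0.45, "xyz": [0, 0, 0], "spin": -7}, {"claw": 0.45, "xyz": [0, 0, 0], "spin": -7}, {"claw": 0.45, "xyz": [0, 0, 0], "spin": -2}, {"claw": 0.45, "xyz": [0, 0, 0], "spin": 0}, {"claw": 0.45, "xyz": [0, 0, 0], "spin": 0}]'

```text
time_s: 3.18
position: [0.5007, 0.2365, 0.4044]
ee_rot: [[0.184, 0.983, -0.001], [0.983, -0.184, -0.0], [-0.0, -0.001, -1.0]]
ft_force: [-0.3, 0.2, -0.1]
width: 0.0417
grip_force: 0.0
```

Run:
```python
from h import *
import pickle
w=grab('wrist','w1.png'); pickle.dump(w,open('w1.pkl','wb'))
a=grab('top');b=grab('scene')
s=ctrl.read_state();print(s['position'],s['qpos'].round(1),np.degrees(np.arctan2(s['ee_rot'][1,1],s['ee_rot'][0,1])))
print(w['xyz'],w['rotation'],w['camera_matrix'][0][0])
for P in([.5156,.2766,.101],[.5001,.1936,.101],[.55,.0167,.09]): print(proj(w,P))
```

```text
[0.50060591 0.23678496 0.40469003] [-10.3  28.6 -26.4  97.3  14.6  57.6 -52.4] -10.554379696502902
[0.51553676 0.31677702 0.38479364] [[ 9.82785658e-01 -1.76402072e-01 -5.49059178e-02]
 [-1.84748300e-01 -9.39413783e-01 -2.88738308e-01]
 [-6.45340185e-04  2.93911643e-01 -9.55832375e-01]] 311.08493608833874
[265.7 145.1]
[265.1 230.8]
[333.4 356.4]
```

View pics/w1.png

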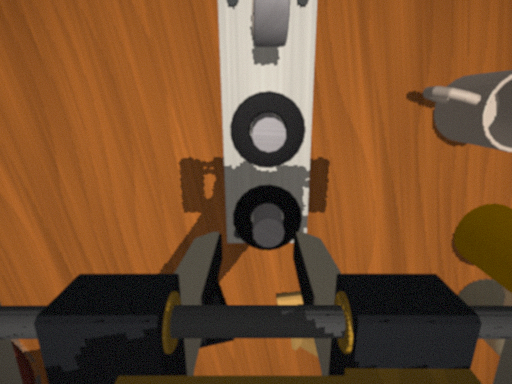

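Wrist view: the near ring is at (268,129) beside the gauge, and the far ring at (267,216). I'll refine the near one.

Run:
```python
from h import *
import pickle
w=pickle.load(open('w1.pkl','rb')); f=w['frame'].max(2)<55
for y0,y1 in((85,172),(180,255)):
    m=np.zeros(f.shape,np.uint8); m[y0:y1,228:308]=f[y0:y1,228:308]
    c=max(cv2.findContours(m,0,2)[0],key=cv2.contourArea); h=cv2.convexHull(c)
    e=cv2.fitEllipse(h); print(e)
    W=np.array([onz(w,*p[0],.101)[:2] for p in h]); 
    W=W.astype(np.float32); print(cv2.minEnclosingCircle(W), cv2.fitEllipse(W))
s=(cv2.cvtColor(w['frame'],cv2.COLOR_RGB2HSV)[:,:,1]<60)&(w['frame'].max(2)>120)
m=np.zeros(f.shape,np.uint8); m[105:155,245:292]=s[105:155,245:292]
c=max(cv2.findContours(m,0,2)[0],key=cv2.contourArea); print('top',cv2.fitEllipse(c),onz(w,*cv2.fitEllipse(c)[0],.134))
```

```text
((267.1541442871094, 129.22454833984375), (71.80008697509766, 73.61174774169922), 16.221817016601562)
((0.5192415714263916, 0.28879281878471375), 0.032868508249521255) ((0.5191814303398132, 0.2892109155654907), (0.0643821731209755, 0.0647064670920372), 139.8767547607422)
((269.8431701660156, 222.11253356933594), (67.94255828857422, 79.8686752319336), 136.97711181640625)
((0.5104118585586548, 0.19914817810058594), 0.04289257153868675) ((0.5063672065734863, 0.2003430426120758), (0.06796281039714813, 0.08267436176538467), 23.918384552001953)
top ((268.5429382324219, 134.08966064453125), (33.67119216918945, 33.97208786010742), 55.69114685058594) [0.5194 0.2894 0.134 ]
```

>>> servo_tool --series '[{"claw": 0.45, "xyz": [27, 4.5, 0], "spin": 0}, {"claw": 0.45, "xyz": [27.5, 4, 0], "spin": 0}, {"claw": 0.45, "xyz": [0, 0, 30], "spin": 0}, {"claw": 0.45, "xyz": [0, 0, 30], "spin": 0}, {"claw": 0.45, "xyz": [0, 0, 0], "spin": 0}, {"claw": 0.45, "xyz": [0, 0, 0], "spin": 0}]'

```text
time_s: 3.83
position: [0.5187, 0.2885, 0.3436]
ee_rot: [[0.183, 0.983, -0.003], [0.983, -0.183, -0.002], [-0.003, -0.003, -1.0]]
ft_force: [0.1, 0.1, 1.3]
width: 0.0419
grip_force: 0.0
```

Run:
```python
from h import *
w=grab('wrist'); b=grab('scene'); a=grab('top')
s=ctrl.read_state();print(s['position'])
P=[.519,.289,.134]
print(proj(w,P),proj(w,[.519,.289,.101]),proj(b,P),proj(a,P))
wi=w['frame'][:,:,::-1].copy()
p=proj(b,P).astype(int); c=b['frame'][p[1]-50:p[1]+40,p[0]-60:p[0]+60,::-1]
cv2.imwrite('pics/w2.png',np.hstack([cv2.resize(wi,(400,300)),cv2.resize(c,(400,300),interpolation=2)]))
```

```text
[0.51950123 0.2891265  0.34681809]
[258.6 227.4] [258.6 210.3] [428.5 224.9] [114.4 200.5]
```

View pics/w2.png

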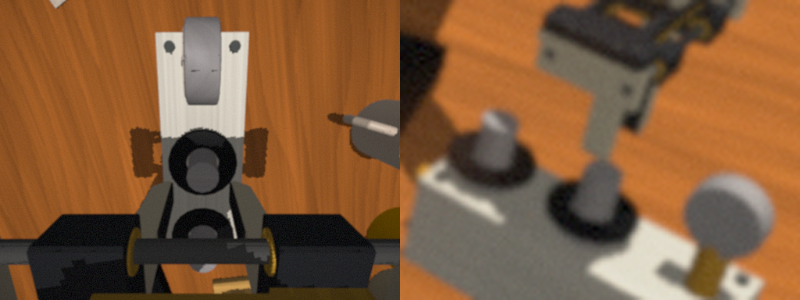

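The ring and cartridge line up with the predictions in both views. Pressing the ring now.

>>> servo_tool --series '[{"claw": 0.45, "xyz": [0, 0, 20], "spin": 0}, {"claw": 0.45, "xyz": [0, 0, 20], "spin": 0}, {"claw": 0.45, "xyz": [0, 0, 12], "spin": 0}, {"claw": 0.45, "xyz": [0, 0, 4], "spin": 0}, {"claw": 0.45, "xyz": [0, 0, 4], "spin": 0}, {"claw": 0.45, "xyz": [0, 0, 4], "spin": 0}, {"claw": 0.45, "xyz": [0, 0, 4], "spin": 0}, {"claw": 0.45, "xyz": [0, 0, 0], "spin": 0}, {"claw": 0.45, "xyz": [0, 0, 0], "spin": 0}]'

```text
time_s: 4.73
position: [0.5189, 0.2887, 0.2788]
ee_rot: [[0.183, 0.983, 0.001], [0.983, -0.183, -0.001], [-0.001, 0.001, -1.0]]
ft_force: [-2.9, -3.0, 7.8]
width: 0.042
grip_force: 4.1
```

>>> servo_tool --series '[{"claw": 0.45, "xyz": [0, 0, 3], "spin": 0}, {"claw": 0.45, "xyz": [0, 0, 2], "spin": 0}, {"claw": 0.45, "xyz": [0, 0, 1.5], "spin": 0}, {"claw": 0.45, "xyz": [0, 0, 0], "spin": 0}, {"claw": 0.45, "xyz": [0, 0, 0], "spin": 0}]'

```text
time_s: 5.15
position: [0.5187, 0.2888, 0.2753]
ee_rot: [[0.183, 0.983, 0.002], [0.983, -0.183, -0.001], [-0.001, 0.002, -1.0]]
ft_force: [-7.0, -6.5, 22.1]
width: 0.0419
grip_force: 11.1
```

Force is 22 N and the tips are at 0.089, so the ring is on its stop. Gripping.

>>> servo_tool --series '[{"claw": 0.1, "xyz": [0, 0, 0], "spin": 0}, {"claw": 0.1, "xyz": [0, 0, 0], "spin": 0}, {"claw": 0.1, "xyz": [0, 0, 0], "spin": 0}, {"claw": 0.1, "xyz": [0, 0, 0], "spin": 0}, {"claw": 0.1, "xyz": [0, 0, 0], "spin": 0}, {"claw": 0.1, "xyz": [0, 0, 0], "spin": 0}]' --newtons 25

```text
time_s: 5.65
position: [0.519, 0.2902, 0.2753]
ee_rot: [[0.182, 0.983, 0.004], [0.983, -0.182, 0.003], [0.004, 0.004, -1.0]]
ft_force: [-5.6, -1.8, 17.8]
width: 0.0279
grip_force: 31.6
```

>>> servo_tool --series '[{"claw": 0.1, "xyz": [0, 0, -6], "spin": 0}, {"claw": 0.1, "xyz": [0, 0, -6], "spin": 0}, {"claw": 0.1, "xyz": [0, 0, -8], "spin": 0}, {"claw": 0.1, "xyz": [0, 0, -12], "spin": 0}, {"claw": 0.1, "xyz": [0, 0, -18], "spin": 0}, {"claw": 0.1, "xyz": [0, 0, -20], "spin": 0}, {"claw": 0.1, "xyz": [0, 0, -20], "spin": 0}, {"claw": 0.1, "xyz": [0, 0, -20], "spin": 0}, {"claw": 0.1, "xyz": [0, 0, -15], "spin": 0}, {"claw": 0.1, "xyz": [0, 0, -8], "spin": 0}]'

```text
time_s: 6.48
position: [0.5192, 0.289, 0.4063]
ee_rot: [[0.183, 0.983, 0.003], [0.983, -0.183, 0.002], [0.003, 0.003, -1.0]]
ft_force: [-0.1, -0.1, -1.5]
width: 0.0279
grip_force: 25.0
```

>>> servo_tool --series '[{"claw": 0.1, "xyz": [0, 0, 0], "spin": 0}, {"claw": 0.1, "xyz": [0, 0, 0], "spin": 0}, {"claw": 0.1, "xyz": [0, 0, 0], "spin": 0}]'

```text
time_s: 6.73
position: [0.5187, 0.2884, 0.4022]
ee_rot: [[0.183, 0.983, -0.002], [0.983, -0.183, -0.002], [-0.002, -0.002, -1.0]]
ft_force: [-0.0, -0.1, -1.2]
width: 0.0273
grip_force: 25.0
```

Run:
```python
from h import *
import pickle
F=[]
w=[]
for n in('wrist','top','scene','scene','scene','scene','scene','scene'):
    w.append(grab(n)); s=ctrl.read_state(); F.append(s['ft_force'])
print(np.round(F,1).tolist(),np.mean(F,0),s['position'],s['width'],s['grip_force'],s['time_s'])
pickle.dump(w,open('v2.pkl','wb'))
c=w[1]['frame'][150:230,170:240,::-1]
cv2.imwrite('pics/w3.png',np.hstack([cv2.resize(w[2]['frame'][120:300,260:460,::-1],(400,360),interpolation=2),cv2.resize(c,(315,360),interpolation=2)]))
```

```text
[[0.2, 0.5, -0.9], [-0.0, -0.0, -2.2], [0.8, -0.4, -1.2], [0.4, 0.1, -1.0], [0.7, 1.0, -1.6], [-0.2, 0.1, -0.7], [0.6, -0.2, -2.0], [0.2, 0.1, -0.9]] [ 0.32273347  0.14211357 -1.33591569] [0.51894257 0.28885211 0.40299683] 0.027953689847221134 24.999534487724304 7.1333
```

View pics/w3.png

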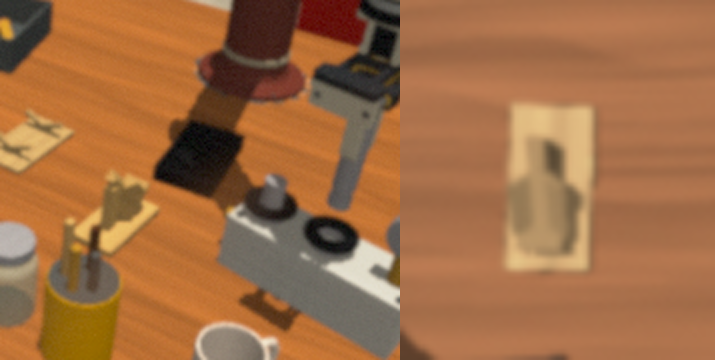

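The near fitting is empty and the far cartridge is untouched. The weight averages 1.34 N, or about 0.14 kg, so this one is empty and goes to the bare rack. I'll raise it and head to the rest.

>>> servo_tool --series '[{"claw": 0.1, "xyz": [0, 0, -25], "spin": 0}, {"claw": 0.1, "xyz": [0, 0, -25], "spin": 0}, {"claw": 0.1, "xyz": [-33, 4, 0], "spin": 0}, {"claw": 0.1, "xyz": [-40, 4.5, 0], "spin": 0}, {"claw": 0.1, "xyz": [-40, 4.5, 0], "spin": 0}, {"claw": 0.1, "xyz": [-40, 4.5, 0], "spin": 0}, {"claw": 0.1, "xyz": [-40, 4.5, 0], "spin": 0}, {"claw": 0.1, "xyz": [-40, 4.5, 0], "spin": 0}, {"claw": 0.1, "xyz": [-38, 4.5, 0], "spin": 0}, {"claw": 0.1, "xyz": [0, 0, 0], "spin": 7}]'

```text
time_s: 7.97
position: [0.4998, 0.0061, 0.4527]
ee_rot: [[0.317, 0.948, -0.002], [0.948, -0.317, -0.008], [-0.008, 0.001, -1.0]]
ft_force: [0.2, -0.9, -1.8]
width: 0.0279
grip_force: 25.0
```

>>> servo_tool --series '[{"claw": 0.1, "xyz": [0, 0, 0], "spin": 7}, {"claw": 0.1, "xyz": [0, 0, 0], "spin": 7}, {"claw": 0.1, "xyz": [0, 0, 0], "spin": 7}, {"claw": 0.1, "xyz": [0, 0, 0], "spin": 7}, {"claw": 0.1, "xyz": [0, 0, 0], "spin": 7}, {"claw": 0.1, "xyz": [0, 0, 0], "spin": 7}, {"claw": 0.1, "xyz": [0, 0, 0], "spin": 7}, {"claw": 0.1, "xyz": [0, 0, 0], "spin": 7}, {"claw": 0.1, "xyz": [0, 0, 0], "spin": 7}, {"claw": 0.1, "xyz": [0, 0, 0], "spin": 7}]'

```text
time_s: 8.8
position: [0.4999, 0.0169, 0.4533]
ee_rot: [[0.999, 0.038, 0.0], [0.038, -0.999, 0.0], [0.0, -0.0, -1.0]]
ft_force: [0.8, -0.3, -1.6]
width: 0.0279
grip_force: 25.0
```

>>> servo_tool --series '[{"claw": 0.1, "xyz": [0, 0, 0], "spin": 5}, {"claw": 0.1, "xyz": [0, 0, 0], "spin": 0}, {"claw": 0.1, "xyz": [0, 0, 0], "spin": 0}]'

```text
time_s: 9.05
position: [0.4999, 0.017, 0.4533]
ee_rot: [[0.999, -0.041, 0.0], [-0.041, -0.999, 0.0], [0.0, -0.0, -1.0]]
ft_force: [0.4, 0.0, -1.2]
width: 0.0278
grip_force: 25.0
```

Run:
```python
from h import *
import pickle
w=grab('wrist','w4.png'); a=grab('top'); pickle.dump((w,a),open('v3.pkl','wb'))
s=ctrl.read_state();print(s['position'],s['qpos'].round(1),np.degrees(np.arctan2(s['ee_rot'][1,1],s['ee_rot'][0,1])))
```

```text
[0.49996997 0.01682352 0.45332523] [  0.8  19.2  -7.1 101.5   2.7  59.5 -99.7] -92.39364202518452
```

View pics/w4.png

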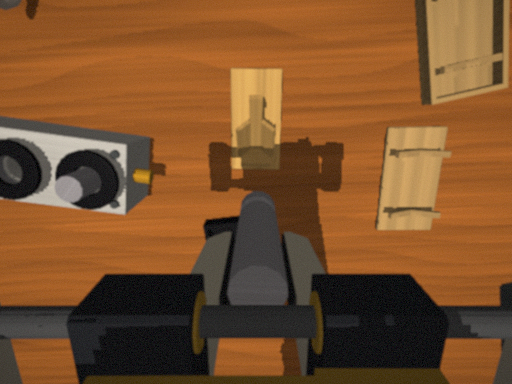

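Wrist view: the cartridge is held upright. The rest's base spans about (231–282, 68–168), and the bare rack's corners are about (389,126), (447,126), (432,230) and (377,229).

Run:
```python
from h import *
import pickle
w,a=pickle.load(open('v3.pkl','rb'))
hsv=cv2.cvtColor(w['frame'],cv2.COLOR_RGB2HSV); H,S,V=hsv[...,0].astype(int),hsv[...,1],hsv[...,2]
print(hsv[90,240],hsv[90,215],hsv[180,410],hsv[158,275],hsv[158,300])
m=((S<150)&(H>12)&(H<30)).astype(np.uint8); m=cv2.morphologyEx(m,cv2.MORPH_OPEN,np.ones((3,3)))
for nm,(x0,x1,y0,y1),zs in(('rest',(220,295,60,180),(0,.006,.01,.012)),('light',(370,455,115,238),(.0,.008))):
    mm=np.zeros_like(m); mm[y0:y1,x0:x1]=m[y0:y1,x0:x1]
    c=max(cv2.findContours(mm,0,2)[0],key=cv2.contourArea)
    r=cv2.approxPolyDP(cv2.convexHull(c),5,True)[:,0]; print(nm,cv2.contourArea(c),r.tolist())
    for z in zs:
        W=np.array([onz(w,*p[0],z)[:2] for p in c],np.float32); R=cv2.minAreaRect(W); print(z,R)
```

```text
[ 18 145 223] [ 13 191 174] [ 18 135 196] [ 17 145 104] [ 12 184  90]
rest 493.5 [[246, 69], [259, 94], [236, 125], [235, 84]]
0 ((0.5843577980995178, 0.032562509179115295), (0.03375668078660965, 0.07045947015285492), 61.029605865478516)
0.006 ((0.584308922290802, 0.03231511265039444), (0.033356595784425735, 0.06951835006475449), 60.996646881103516)
0.01 ((0.5843052268028259, 0.03211034834384918), (0.03304049372673035, 0.0688704252243042), 60.89369583129883)
0.012 ((0.5843021869659424, 0.03205641731619835), (0.032899923622608185, 0.06845017522573471), 60.807098388671875)
light 5853.0 [[446, 127], [450, 155], [439, 216], [429, 229], [377, 229], [387, 128]]
0.0 ((0.4620874226093292, -0.20523402094841003), (0.09296565502882004, 0.15193790197372437), 88.22900390625)
0.008 ((0.46427878737449646, -0.20120368897914886), (0.09125413745641708, 0.14914798736572266), 88.22119903564453)
```

Run:
```python
from h import *
import pickle
w,a=pickle.load(open('v3.pkl','rb'))
hsv=cv2.cvtColor(w['frame'],cv2.COLOR_RGB2HSV); H,S,V=hsv[...,0].astype(int),hsv[...,1],hsv[...,2]
m=((S<168)&(H>=14)&(H<30)).astype(np.uint8)
mm=np.zeros_like(m); mm[60:180,222:292]=m[60:180,222:292]; mm=cv2.morphologyEx(cv2.morphologyEx(mm,2,np.ones((3,3))),cv2.MORPH_CLOSE,np.ones((5,5)))
c=max(cv2.findContours(mm,0,2)[0],key=cv2.contourArea)
print(cv2.contourArea(c),cv2.approxPolyDP(cv2.convexHull(c),4,True)[:,0].tolist())
for z in(.0,.008,.012):
    R=cv2.minAreaRect(np.array([onz(w,*p[0],z)[:2] for p in c],np.float32)); print(z,R)
L=np.array([onz(w,*p,.008)[:2] for p in((387,127.5),(446.5,127),(430,229.5),(377,229))]); print(L,L.mean(0))
# left/right edges of rest base rows 72..92
for y in range(70,120,8): x=np.where(mm[y])[0]; print(y,x.min(),x.max(),onz(w,x.min()-.5,y,.01)[:2],onz(w,x.max()+.5,y,.01)[:2])
c=w['frame'][60:180,200:310,::-1]; cv2.imwrite('pics/c5.png',np.hstack([cv2.resize(c,(550,600),interpolation=2)]))
```

```text
4935.0 [[281, 69], [279, 168], [232, 168], [230, 69]]
0.0 ((0.5548369884490967, 0.016705725342035294), (0.06837697327136993, 0.13329379260540009), 86.99353790283203)
0.008 ((0.5553333163261414, 0.016605278477072716), (0.06717618554830551, 0.13088709115982056), 86.93569946289062)
0.012 ((0.5555599927902222, 0.016607945784926414), (0.06650523096323013, 0.12958015501499176), 86.9709701538086)
[[ 0.5389 -0.1588]
 [ 0.5361 -0.2379]
 [ 0.3878 -0.234 ]
 [ 0.3918 -0.156 ]] [ 0.46365  -0.196675]
70 230 282 [0.6192 0.0469] [ 0.6164 -0.0202]
78 230 282 [0.6097 0.0476] [ 0.6069 -0.02  ]
86 231 281 [0.6001 0.0469] [ 0.5973 -0.0185]
94 231 281 [0.5904 0.0476] [ 0.5876 -0.0184]
102 231 281 [0.5805 0.0483] [ 0.5777 -0.0182]
110 231 280 [0.5704 0.0489] [ 0.5677 -0.0167]
118 231 280 [0.5603 0.0496] [ 0.5575 -0.0165]
```

View pics/c5.png

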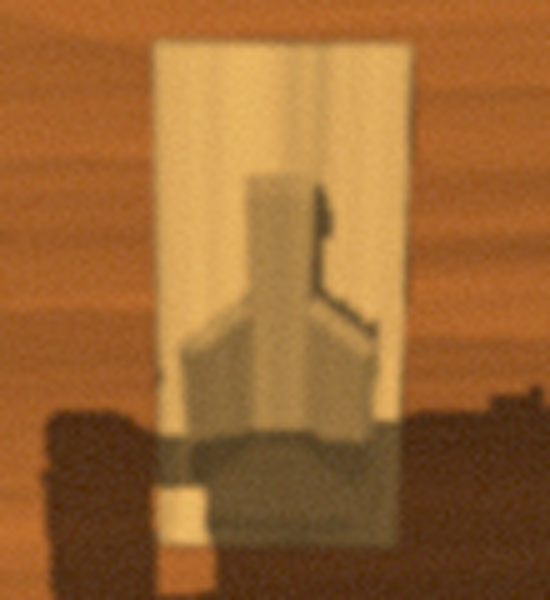

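The rest's base measures 130 × 66.5 mm, centred at (0.5555, 0.0166), with the rising direction at -3° in the world frame. The bare rack is centred at (0.4637, -0.197). Next I'll lower the foot to just above the stop corner.

>>> servo_tool --series '[{"claw": 0.1, "xyz": [23.5, -2.5, 0], "spin": 0.6}, {"claw": 0.1, "xyz": [0, 0, 20], "spin": 0}, {"claw": 0.1, "xyz": [0, 0, 30], "spin": 0}, {"claw": 0.1, "xyz": [0, 0, 30], "spin": 0}, {"claw": 0.1, "xyz": [0, 0, 25], "spin": 0}, {"claw": 0.1, "xyz": [0, 0, 15], "spin": 0}, {"claw": 0.1, "xyz": [0, 0, 5], "spin": 0}, {"claw": 0.1, "xyz": [0, 0, 0], "spin": 0}, {"claw": 0.1, "xyz": [0, 0, 0], "spin": 0}]' --newtons 10

```text
time_s: 9.9
position: [0.5241, 0.0182, 0.329]
ee_rot: [[0.999, -0.054, 0.001], [-0.054, -0.999, 0.0], [0.001, -0.0, -1.0]]
ft_force: [0.6, -0.2, -0.8]
width: 0.0281
grip_force: 10.0
```

Run:
```python
from h import *
import pickle
b=grab('scene'); s=ctrl.read_state(); print(s['position'],s['ft_force'].round(1),s['grip_force'],s['width'])
cv2.imwrite('pics/s6.png',cv2.resize(b['frame'][130:270,230:420,::-1],(760,560),interpolation=2))
```

```text
[0.52422856 0.01821788 0.32947268] [ 0.8 -0.3 -0.9] 9.999673068523407 0.027637714205239482
```

View pics/s6.png

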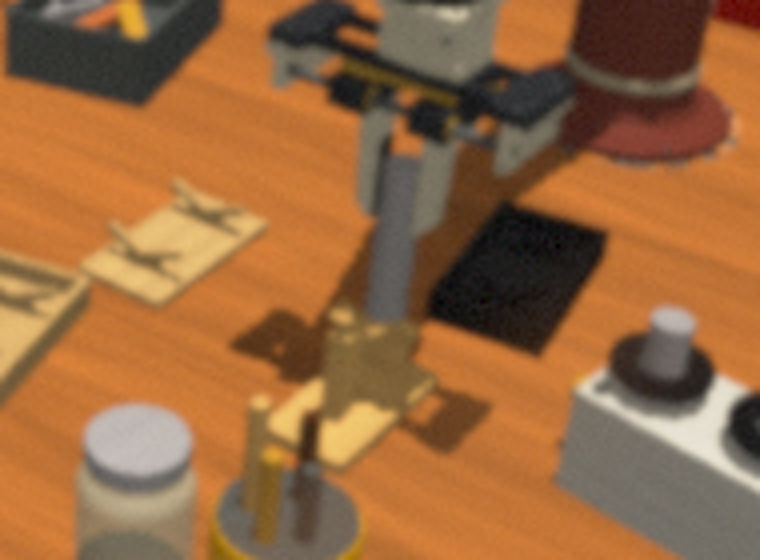

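The cartridge hangs upright over the V at (395,310), with the foot about 14 mm above its contact height. Lowering gently with a lighter grip.

>>> servo_tool --series '[{"claw": 0.1, "xyz": [0, 0, 4], "spin": 0}, {"claw": 0.1, "xyz": [0, 0, 4], "spin": 0}, {"claw": 0.1, "xyz": [0, 0, 2], "spin": 0}, {"claw": 0.1, "xyz": [0, 0, 2], "spin": 0}, {"claw": 0.1, "xyz": [0, 0, 1], "spin": 0}, {"claw": 0.1, "xyz": [0, 0, 0], "spin": 0}, {"claw": 0.1, "xyz": [0, 0, 0], "spin": 0}]' --newtons 7

```text
time_s: 10.53
position: [0.5236, 0.0184, 0.3155]
ee_rot: [[0.999, -0.054, 0.0], [-0.054, -0.999, 0.0], [0.0, -0.0, -1.0]]
ft_force: [-1.3, 1.4, 1.5]
width: 0.028
grip_force: 7.0
```

>>> servo_tool --series '[{"claw": 0.1, "xyz": [5.2, 0, 0.3], "spin": 0}, {"claw": 0.1, "xyz": [5.2, 0, 0.7], "spin": 0}, {"claw": 0.1, "xyz": [5.2, 0, 1.1], "spin": 0}, {"claw": 0.1, "xyz": [5.2, 0, 1.6], "spin": 0}, {"claw": 0.1, "xyz": [5, 0, 2.1], "spin": 0}, {"claw": 0.1, "xyz": [4.9, 0, 2.5], "spin": 0}, {"claw": 0.1, "xyz": [0, 0, 0], "spin": 0}, {"claw": 0.1, "xyz": [0, 0, 0], "spin": 0}]' --newtons 7

```text
time_s: 11.2
position: [0.5544, 0.0163, 0.3061]
ee_rot: [[0.999, -0.054, -0.001], [-0.054, -0.999, -0.0], [-0.001, 0.0, -1.0]]
ft_force: [0.7, -0.4, -1.4]
width: 0.0278
grip_force: 7.0
```

Run:
```python
from h import *
b=grab('scene'); s=ctrl.read_state(); print(s['position'],s['ft_force'].round(1),s['grip_force'],s['width'])
cv2.imwrite('pics/s7.png',cv2.resize(b['frame'][150:250,260:380,::-1],(720,600),interpolation=2))
```

```text
[0.55413849 0.01616624 0.30626958] [-0.6 -0.  -0.9] 6.998844891786575 0.027748476433955636
```

View pics/s7.png

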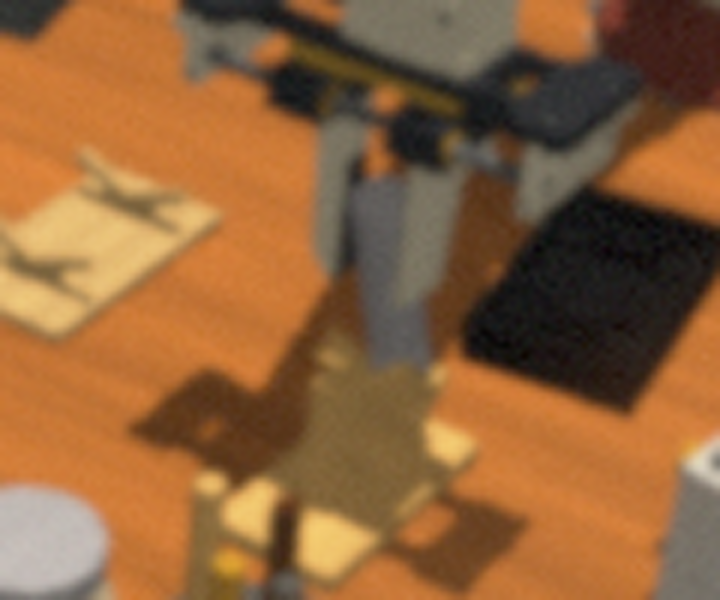

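The cartridge is leaning towards the spine with its foot on the stop, as planned. Continuing.

>>> servo_tool --series '[{"claw": 0.1, "xyz": [4.8, 0, 2.9], "spin": 0}, {"claw": 0.1, "xyz": [4.7, 0, 3.3], "spin": 0}, {"claw": 0.1, "xyz": [4.5, 0, 3.7], "spin": 0}, {"claw": 0.1, "xyz": [4.3, 0, 4.1], "spin": 0}, {"claw": 0.1, "xyz": [4, 0, 4.5], "spin": 0}, {"claw": 0.1, "xyz": [2, 0, 2.5], "spin": 0}, {"claw": 0.1, "xyz": [1, 0, 1], "spin": 0}, {"claw": 0.1, "xyz": [0, 0, 0], "spin": 0}, {"claw": 0.1, "xyz": [0, 0, 0], "spin": 0}]' --newtons 6

```text
time_s: 12.0
position: [0.5806, 0.0151, 0.2858]
ee_rot: [[0.999, -0.054, 0.004], [-0.054, -0.999, 0.0], [0.004, -0.0, -1.0]]
ft_force: [4.8, -0.4, 4.1]
width: 0.0281
grip_force: 6.0
```

>>> servo_tool --series '[{"claw": 0.1, "xyz": [1, 0, 0.5], "spin": 0}, {"claw": 0.1, "xyz": [1, 0, 0.5], "spin": 0}, {"claw": 0.1, "xyz": [0, 0, 0], "spin": 0}, {"claw": 0.1, "xyz": [0, 0, 0], "spin": 0}]' --newtons 4

```text
time_s: 12.33
position: [0.5816, 0.0151, 0.2842]
ee_rot: [[0.999, -0.054, 0.001], [-0.054, -0.999, 0.0], [0.001, -0.0, -1.0]]
ft_force: [4.4, 0.4, 4.2]
width: 0.0277
grip_force: 4.0
```

Run:
```python
from h import *
b=grab('scene'); w=grab('wrist'); s=ctrl.read_state(); print(s['position'],s['ft_force'].round(1),s['grip_force'],s['width'])
cv2.imwrite('pics/s8.png',np.hstack([cv2.resize(b['frame'][150:250,270:370,::-1],(400,400),interpolation=2),cv2.resize(w['frame'][84:384,106:406,::-1],(400,400),interpolation=2)]))
```

```text
[0.58163191 0.01506345 0.28416336] [4.7 0.2 4.2] 4.000639021396637 0.02803248893995175
```

View pics/s8.png

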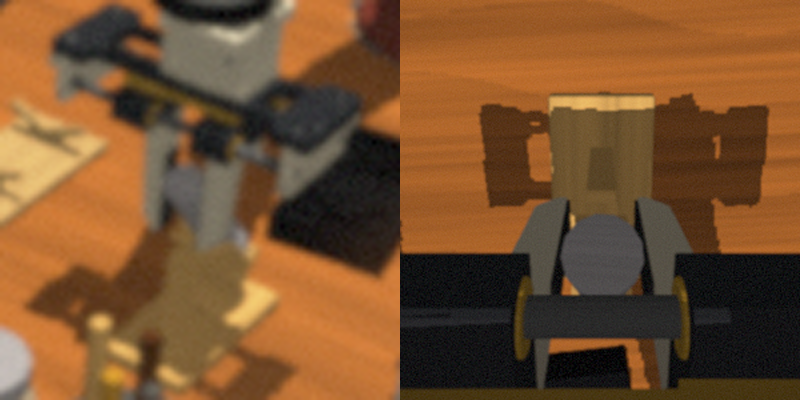

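I've now viewed 11 pictures, one over the limit of 10, so from here I'll go by numbers alone. The cartridge lies at about 45° in the V, with its foot pressed on the stop (the force runs along its axis). I'll ease that off and let go.

>>> servo_tool --series '[{"claw": 0.1, "xyz": [0.8, 0, -0.8], "spin": 0}, {"claw": 0.1, "xyz": [0, 0, 0], "spin": 0}, {"claw": 0.42, "xyz": [0, 0, 0], "spin": 0}, {"claw": 0.42, "xyz": [0, 0, 0], "spin": 0}, {"claw": 0.42, "xyz": [0, 0, 0], "spin": 0}, {"claw": 0.42, "xyz": [0, 0, 0], "spin": 0}, {"claw": 0.42, "xyz": [0, 0, 0], "spin": 0}, {"claw": 0.42, "xyz": [0, 0, 0], "spin": 0}]'

```text
time_s: 13.1
position: [0.582, 0.015, 0.2845]
ee_rot: [[0.999, -0.054, -0.001], [-0.054, -0.999, -0.0], [-0.001, 0.0, -1.0]]
ft_force: [-0.2, 0.0, -0.3]
width: 0.0391
grip_force: 0.0
```

Run:
```python
from h import *
import pickle
b=grab('scene'); w=grab('wrist'); a=grab('top'); s=ctrl.read_state(); print(s['position'],s['ft_force'].round(1),s['grip_force'],s['width'])
pickle.dump((w,b,a),open('v4.pkl','wb'))
# upper end expected: mid + 60*(.707)(u,+z)
u=np.array([.9986,-.0524]); top=np.r_[np.array([.5555,.0166])+.0424*u,.0920+.0424]
print(top,proj(w,top),proj(b,top))
hsv=cv2.cvtColor(w['frame'],cv2.COLOR_RGB2HSV); m=((hsv[...,1]<70)&(hsv[...,2]>50)).astype(np.uint8)
mm=np.zeros_like(m); mm[220:320,215:310]=m[220:320,215:310]
for c in cv2.findContours(mm,0,2)[0]:
    if cv2.contourArea(c)>200: print(cv2.contourArea(c),cv2.boundingRect(c),cv2.minEnclosingCircle(c))
print(hsv[260:300:8,256].tolist())
```

```text
[0.58223096 0.0150185  0.28473464] [-0.3  0.7  0.2] 0.0 0.039228889652328396
[0.59784064 0.01437824 0.1344    ] [255.8 248.9] [313.4 199.4]
435.0 (294, 232, 16, 62) ((302.0, 262.5), 31.29306983947754)
3636.5 (227, 223, 59, 83) ((254.6787872314453, 264.86383056640625), 42.403194427490234)
[[0, 7, 77], [12, 16, 79], [5, 19, 81], [12, 18, 72], [165, 15, 67]]
```

Run:
```python
from h import *
import pickle
w,b,a=pickle.load(open('v4.pkl','rb'))
hsv=cv2.cvtColor(w['frame'],cv2.COLOR_RGB2HSV)
g=cv2.GaussianBlur(w['frame'],(5,5),0)
for y in range(212,312,4): print(y,g[y,256].tolist(),[int(x) for x in np.where((hsv[y,200:320,1]<70)&(hsv[y,200:320,2]>50))[0][[0,-1]]+200] if ((hsv[y,200:320,1]<70)&(hsv[y,200:320,2]>50)).any() else '')
# predicted end-face rim
u=np.array([.9986,-.0524,0]); v=np.array([.0524,.9986,0]); ax=.7071*u+np.array([0,0,.7071]); n=-.7071*u+np.array([0,0,.7071])
mid=np.array([.5555,.0166,.092]); T=mid+.06*ax
for t in(0,90,180,270): print(t,proj(w,T+.014*(np.cos(np.radians(t))*n+np.sin(np.radians(t))*v)))
```

```text
212 [87, 67, 38] 
216 [88, 68, 38] 
220 [87, 66, 37] 
224 [78, 74, 72] [247, 266]
228 [78, 75, 75] [238, 272]
232 [79, 76, 74] [215, 299]
236 [79, 76, 76] [206, 310]
240 [80, 77, 77] [200, 318]
244 [80, 76, 77] [200, 319]
248 [82, 79, 79] [200, 319]
252 [78, 75, 75] [200, 319]
256 [77, 74, 74] [200, 319]
260 [80, 76, 77] [200, 319]
264 [78, 75, 74] [200, 319]
268 [78, 76, 75] [200, 319]
272 [79, 76, 76] [200, 319]
276 [80, 77, 76] [200, 319]
280 [75, 72, 72] [200, 319]
284 [71, 68, 69] [200, 319]
288 [71, 69, 68] [200, 319]
292 [71, 68, 68] [200, 319]
296 [70, 68, 67] [200, 319]
300 [70, 67, 67] [200, 319]
304 [59, 57, 56] [200, 319]
308 [33, 33, 33] 
0 [255.8 279.4]
90 [225.6 248.9]
180 [255.8 221. ]
270 [286.  248.8]
```

The end face spans rows 223–280 against 221–279 predicted, so the cartridge lies fully in the rest. I'll slide down the axis with the fingers open, to 76 mm from the foot, and take it again at 45° to the fingers.

>>> servo_tool --series '[{"claw": 0.42, "xyz": [-5, 0, 4.6], "spin": 0}, {"claw": 0.42, "xyz": [-5, 0, 4.8], "spin": 0}, {"claw": 0.42, "xyz": [-5.4, 0, 5], "spin": 0}, {"claw": 0.42, "xyz": [0, 0, 0], "spin": 0}, {"claw": 0.42, "xyz": [0, 0, 0], "spin": 0}, {"claw": 0.1, "xyz": [0, 0, 0], "spin": 0}, {"claw": 0.1, "xyz": [0, 0, 0], "spin": 0}, {"claw": 0.1, "xyz": [0, 0, 0], "spin": 0}, {"claw": 0.1, "xyz": [0, 0, 0], "spin": 0}, {"claw": 0.1, "xyz": [0, 0, 0], "spin": 0}]' --newtons 25

```text
time_s: 14.08
position: [0.5672, 0.0159, 0.2706]
ee_rot: [[0.999, -0.054, 0.001], [-0.054, -0.999, 0.0], [0.001, -0.0, -1.0]]
ft_force: [-0.1, -0.5, 0.5]
width: 0.0277
grip_force: 25.0
```

>>> servo_tool --series '[{"claw": 0.1, "xyz": [0, 0, -6], "spin": 0}, {"claw": 0.1, "xyz": [0, 0, -14], "spin": 0}, {"claw": 0.1, "xyz": [0, 0, -25], "spin": 0}, {"claw": 0.1, "xyz": [0, 0, -30], "spin": 0}, {"claw": 0.1, "xyz": [0, 0, -25], "spin": 0}, {"claw": 0.1, "xyz": [-8.8, 18.4, 0], "spin": 0}, {"claw": 0.1, "xyz": [-14, 30, 0], "spin": 0}, {"claw": 0.1, "xyz": [-18, 38, 0], "spin": 0}, {"claw": 0.1, "xyz": [-18, 38, 0], "spin": 0}, {"claw": 0.1, "xyz": [-18, 38, 0], "spin": 0}]'

```text
time_s: 14.92
position: [0.4807, -0.1423, 0.3707]
ee_rot: [[0.999, -0.053, -0.0], [-0.053, -0.999, -0.0], [-0.0, 0.0, -1.0]]
ft_force: [-0.0, -1.1, -1.3]
width: 0.0274
grip_force: 25.0
```

>>> servo_tool --series '[{"claw": 0.1, "xyz": [-16, 34, 0], "spin": 0}, {"claw": 0.1, "xyz": [-10, 22, 0], "spin": -1.5}, {"claw": 0.1, "xyz": [0, 0, 0], "spin": 0}, {"claw": 0.1, "xyz": [0, 0, 0], "spin": 0}]'

```text
time_s: 15.25
position: [0.4519, -0.1973, 0.3706]
ee_rot: [[0.999, -0.033, -0.0], [-0.033, -0.999, -0.0], [-0.0, 0.0, -1.0]]
ft_force: [0.3, 0.1, -0.7]
width: 0.0276
grip_force: 25.0
```

Run:
```python
from h import *
import pickle
w=grab('wrist','w9.png'); b=grab('scene'); a=grab('top'); pickle.dump((w,b,a),open('v5.pkl','wb'))
s=ctrl.read_state(); print(s['position'],s['ft_force'].round(1),s['width'],np.degrees(np.arctan2(s['ee_rot'][1,0],s['ee_rot'][0,0])))
for e in((.0737,.0395),(.0737,-.0395),(-.0737,-.0395),(-.0737,.0395)): print('rackcorner pred',proj(w,[.4637+e[0],-.1967+e[1],.008]))
# predicted end face for tilt angles
p=s['position']; R=s['ee_rot']; G=p+R@[0,0,.167]; ux=R[:,0]; 
for al in(45,55,65,75):
    ca,sa=np.cos(np.radians(al)),np.sin(np.radians(al)); ax=ca*ux+sa*np.array([0,0,1]); n=-sa*ux+ca*np.array([0,0,1])
    T=G+.044*ax; F=G-.076*ax; print(al,proj(w,T+.014*n),proj(w,T-.014*n),'scene foot',proj(b,F),'top',proj(b,T))
g=cv2.GaussianBlur(w['frame'],(5,5),0); print([(y,g[y,256].tolist()) for y in range(150,312,6)])
hsv=cv2.cvtColor(w['frame'],cv2.COLOR_RGB2HSV)
m=((hsv[...,1]<165)&(hsv[...,0]>=14)&(hsv[...,0]<30)&(hsv[...,2]>60)).astype(np.uint8); m=cv2.morphologyEx(m,2,np.ones((3,3)))
for c in cv2.findContours(m,0,2)[0]:
    if cv2.contourArea(c)>300: print(cv2.contourArea(c),cv2.approxPolyDP(cv2.convexHull(c),5,True)[:,0].tolist())
```

```text
[ 0.45360067 -0.1942458   0.37050909] [-0.3 -0.9 -1.4] 0.0274805453626928 -1.4676612942167748
rackcorner pred [216.   97.4]
rackcorner pred [291.2  94.7]
rackcorner pred [291.4 225.1]
rackcorner pred [225.  227.2]
45 [247.2 261. ] [247.8 196.2] scene foot [288.  144.1] top [273.1 127.8]
55 [247.3 282.5] [247.5 211.3] scene foot [286.  147.6] top [274.4 125.6]
65 [247.5 303. ] [247.3 229.3] scene foot [283.8 150.8] top [275.8 123.7]
75 [247.8 321.2] [247.2 249.7] scene foot [281.4 153.5] top [277.3 122.1]
[(150, [137, 108, 66]), (156, [99, 78, 48]), (162, [98, 77, 47]), (168, [99, 78, 49]), (174, [99, 77, 48]), (180, [99, 78, 48]), (186, [98, 77, 47]), (192, [99, 78, 48]), (198, [86, 68, 43]), (204, [77, 72, 69]), (210, [77, 74, 74]), (216, [77, 74, 73]), (222, [77, 74, 74]), (228, [80, 78, 77]), (234, [76, 73, 73]), (240, [76, 73, 72]), (246, [77, 74, 73]), (252, [77, 74, 73]), (258, [78, 75, 74]), (264, [79, 77, 77]), (270, [70, 67, 68]), (276, [70, 67, 68]), (282, [69, 67, 66]), (288, [69, 66, 65]), (294, [68, 66, 66]), (300, [68, 65, 65]), (306, [35, 37, 36])]
1294.5 [[293, 234], [306, 239], [322, 269], [309, 304], [297, 304], [289, 260]]
1257.5 [[223, 234], [227, 253], [218, 300], [206, 304], [192, 271], [207, 242]]
8143.0 [[293, 95], [290, 221], [224, 226], [219, 96]]
10153.5 [[0, 12], [71, 18], [87, 147], [28, 147], [5, 138]]
4258.5 [[508, 0], [489, 146], [466, 151], [479, 0]]
5450.5 [[351, 0], [354, 42], [260, 64], [248, 0]]
```

The tilt in hand is about 48° and the rack sits where I predicted. Lowering to just above the foot-side saddle.

>>> servo_tool --series '[{"claw": 0.1, "xyz": [0, 0, 20], "spin": 0}, {"claw": 0.1, "xyz": [0, 0, 30], "spin": 0}, {"claw": 0.1, "xyz": [0, 0, 30], "spin": 0}, {"claw": 0.1, "xyz": [0, 0, 20], "spin": 0}, {"claw": 0.1, "xyz": [0, 0, 10], "spin": 0}, {"claw": 0.1, "xyz": [0, 0, 5], "spin": 0}, {"claw": 0.1, "xyz": [0, 0, 0], "spin": 0}, {"claw": 0.1, "xyz": [0, 0, 0], "spin": 0}, {"claw": 0.1, "xyz": [0, 0, 0], "spin": 0}]' --newtons 10

```text
time_s: 16.15
position: [0.4537, -0.1957, 0.2566]
ee_rot: [[1.0, -0.028, 0.003], [-0.028, -1.0, -0.001], [0.003, 0.001, -1.0]]
ft_force: [-0.4, -0.0, -1.3]
width: 0.028
grip_force: 10.0
```

Run:
```python
from h import *
import pickle
w=grab('wrist'); b=grab('scene')
s=ctrl.read_state(); print(s['position'],s['ft_force'].round(1))
p=s['position']; R=s['ee_rot']; G=p+R@[0,0,.167]; ux=R[:,0]
for al in(45,50,55,60):
    ca,sa=np.cos(np.radians(al)),np.sin(np.radians(al)); ax=ca*ux+sa*np.array([0,0,1]); n=-sa*ux+ca*np.array([0,0,1])
    T=G+.044*ax; print(al,proj(w,T+.014*n),proj(w,T-.014*n))
g=cv2.GaussianBlur(w['frame'],(5,5),0); print([(y,g[y,247].tolist()) for y in range(180,306,5)])
for z in(.008,): print([proj(w,[.464+.075,-.199+e,z]) for e in(.04,-.04)])
hsv=cv2.cvtColor(w['frame'],cv2.COLOR_RGB2HSV)
m=((hsv[...,1]<165)&(hsv[...,0]>=14)&(hsv[...,0]<30)&(hsv[...,2]>60)).astype(np.uint8); m=cv2.morphologyEx(m,2,np.ones((3,3)))
for c in cv2.findContours(m,0,2)[0]:
    if cv2.contourArea(c)>2000: print(cv2.contourArea(c),cv2.approxPolyDP(cv2.convexHull(c),5,True)[:,0].tolist())
```

```text
[ 0.45339128 -0.19575293  0.25652401] [ 0.1 -0.1 -1.5]
45 [256.6 265.5] [256.6 200.7]
50 [256.6 276.3] [256.6 207.8]
55 [256.6 286.9] [256.6 215.8]
60 [256.7 297.3] [256.6 224.5]
[(180, [105, 83, 51]), (185, [103, 83, 52]), (190, [103, 82, 50]), (195, [104, 82, 51]), (200, [104, 82, 51]), (205, [87, 76, 65]), (210, [76, 73, 73]), (215, [77, 74, 75]), (220, [79, 76, 75]), (225, [77, 74, 74]), (230, [79, 78, 77]), (235, [77, 74, 74]), (240, [75, 72, 72]), (245, [77, 74, 74]), (250, [76, 73, 74]), (255, [78, 76, 75]), (260, [77, 74, 73]), (265, [71, 68, 69]), (270, [70, 66, 66]), (275, [68, 65, 65]), (280, [68, 66, 66]), (285, [68, 66, 66]), (290, [67, 64, 64]), (295, [68, 66, 65]), (300, [67, 64, 64]), (305, [48, 47, 46])]
[array([200.8,  97.2]), array([314.9,  93.8])]
15522.5 [[315, 97], [323, 273], [310, 304], [205, 304], [192, 272], [204, 96]]
5237.5 [[416, 11], [388, 24], [265, 51], [256, 0], [415, 0]]
```

>>> servo_tool --series '[{"claw": 0.1, "xyz": [0, 1.8, 4], "spin": 0}, {"claw": 0.1, "xyz": [0, 0, 4], "spin": 0}, {"claw": 0.1, "xyz": [0, 0, 2], "spin": 0}, {"claw": 0.1, "xyz": [0, 0, 2], "spin": 0}, {"claw": 0.1, "xyz": [0, 0, 1], "spin": 0}, {"claw": 0.1, "xyz": [0, 0, 1], "spin": 0}, {"claw": 0.1, "xyz": [0, 0, 0], "spin": 0}, {"claw": 0.1, "xyz": [0, 0, 0], "spin": 0}]' --newtons 6

```text
time_s: 16.92
position: [0.4528, -0.1974, 0.2413]
ee_rot: [[1.0, -0.028, -0.001], [-0.028, -1.0, 0.0], [-0.001, -0.0, -1.0]]
ft_force: [-0.6, 0.1, -1.7]
width: 0.0279
grip_force: 6.0
```

>>> servo_tool --series '[{"claw": 0.1, "xyz": [0, 0, 1.5], "spin": 0}, {"claw": 0.1, "xyz": [2, 0, 2], "spin": 0}, {"claw": 0.1, "xyz": [3, 0, 2.5], "spin": 0}, {"claw": 0.1, "xyz": [3, 0, 2.5], "spin": 0}, {"claw": 0.1, "xyz": [3, 0, 2.5], "spin": 0}, {"claw": 0.1, "xyz": [0, 0, 0], "spin": 0}, {"claw": 0.1, "xyz": [0, 0, 0], "spin": 0}]' --newtons 6

```text
time_s: 17.5
position: [0.4641, -0.1977, 0.23]
ee_rot: [[1.0, -0.028, -0.0], [-0.028, -1.0, 0.0], [-0.0, -0.0, -1.0]]
ft_force: [0.0, -0.3, -1.6]
width: 0.028
grip_force: 6.0
```

```bash
cat > t.py <<'E'
from h import *
w=grab('wrist')
s=ctrl.read_state(); print(s['position'],s['ft_force'].round(1))
p=s['position']; R=s['ee_rot']; G=p+R@[0,0,.167]; ux=R[:,0]
for al in(0,10,20,30,40,50):
    ca,sa=np.cos(np.radians(al)),np.sin(np.radians(al)); ax=ca*ux+sa*np.array([0,0,1]); n=-sa*ux+ca*np.array([0,0,1])
    T=G+.044*ax; print(al,proj(w,T+.014*n),proj(w,T-.014*n))
g=cv2.GaussianBlur(w['frame'],(5,5),0); print([(y,*g[y,250].tolist()) for y in range(130,290,5)])
E
python3 t.py
```

```text
[ 0.46396149 -0.19772578  0.23014113] [-0.  0. -2.]
0 [256.3 189.1] [256.5 174.6]
10 [256.3 200.9] [256.4 174.8]
20 [256.2 216.1] [256.4 177.9]
30 [256.2 234.4] [256.3 184.3]
40 [256.2 254.8] [256.3 194.2]
50 [256.2 276.3] [256.2 207.6]
[(130, 215, 170, 104), (135, 214, 168, 103), (140, 215, 169, 105), (145, 216, 170, 105), (150, 215, 169, 104), (155, 213, 167, 104), (160, 96, 76, 47), (165, 183, 144, 88), (170, 148, 117, 71), (175, 102, 81, 51), (180, 106, 84, 53), (185, 105, 82, 51), (190, 110, 97, 84), (195, 115, 110, 109), (200, 79, 76, 76), (205, 77, 74, 74), (210, 80, 77, 76), (215, 76, 73, 73), (220, 76, 73, 73), (225, 75, 71, 72), (230, 77, 74, 73), (235, 77, 74, 73), (240, 78, 75, 76), (245, 76, 72, 73), (250, 76, 74, 73), (255, 76, 73, 72), (260, 76, 72, 73), (265, 77, 73, 73), (270, 76, 73, 72), (275, 75, 73, 73), (280, 75, 72, 72), (285, 75, 72, 72)]
```

>>> servo_tool --series '[{"claw": 0.1, "xyz": [2.4, 0, 3], "spin": 0}, {"claw": 0.1, "xyz": [2.4, 0, 3.1], "spin": 0}, {"claw": 0.1, "xyz": [2.3, 0, 3.1], "spin": 0}, {"claw": 0.1, "xyz": [2.3, 0, 3.2], "spin": 0}, {"claw": 0.1, "xyz": [0, 0, 0], "spin": 0}, {"claw": 0.1, "xyz": [0, 0, 0], "spin": 0}]' --newtons 6

```text
time_s: 18.05
position: [0.4736, -0.198, 0.2177]
ee_rot: [[1.0, -0.028, 0.0], [-0.028, -1.0, 0.0], [0.0, -0.0, -1.0]]
ft_force: [-0.6, 0.1, -0.4]
width: 0.0277
grip_force: 6.0
```

```bash
python3 t.py
```

```text
[ 0.47346027 -0.19795167  0.21783095] [-1.1 -0.7 -1.8]
0 [256.3 189.1] [256.5 174.6]
10 [256.2 200.9] [256.4 174.8]
20 [256.2 216.1] [256.4 177.9]
30 [256.2 234.4] [256.3 184.3]
40 [256.2 254.8] [256.3 194.2]
50 [256.1 276.3] [256.2 207.6]
[(130, 175, 136, 83), (135, 217, 171, 105), (140, 217, 171, 106), (145, 218, 170, 105), (150, 218, 171, 106), (155, 217, 170, 106), (160, 217, 171, 106), (165, 218, 173, 107), (170, 119, 94, 58), (175, 103, 81, 50), (180, 82, 65, 42), (185, 98, 94, 92), (190, 99, 96, 96), (195, 78, 75, 75), (200, 73, 70, 70), (205, 74, 71, 70), (210, 74, 71, 71), (215, 77, 73, 74), (220, 81, 78, 78), (225, 82, 78, 78), (230, 81, 77, 77), (235, 81, 77, 77), (240, 80, 77, 77), (245, 81, 78, 78), (250, 80, 76, 76), (255, 81, 78, 77), (260, 81, 77, 77), (265, 79, 76, 76), (270, 81, 78, 77), (275, 81, 77, 76), (280, 80, 76, 76), (285, 80, 77, 77)]
```

The tilt is now about 21°, pivoting as planned. Final part, slowly.

>>> servo_tool --series '[{"claw": 0.1, "xyz": [1.8, 0, 3], "spin": 0}, {"claw": 0.1, "xyz": [1.5, 0, 3], "spin": 0}, {"claw": 0.1, "xyz": [1.2, 0, 3], "spin": 0}, {"claw": 0.1, "xyz": [0.8, 0, 2.5], "spin": 0}, {"claw": 0.1, "xyz": [0.3, 0, 1.5], "spin": 0}, {"claw": 0.1, "xyz": [0, 0, 0], "spin": 0}, {"claw": 0.1, "xyz": [0, 0, 0], "spin": 0}]' --newtons 5

```text
time_s: 18.68
position: [0.4789, -0.1982, 0.2048]
ee_rot: [[1.0, -0.028, -0.0], [-0.028, -1.0, 0.0], [-0.0, -0.0, -1.0]]
ft_force: [-1.3, -0.2, -1.2]
width: 0.0274
grip_force: 5.0
```

```bash
python3 t.py
```

```text
[ 0.47882681 -0.19817186  0.20492104] [-1.3 -0.6 -2. ]
0 [256.4 189. ] [256.6 174.5]
10 [256.4 200.7] [256.5 174.7]
20 [256.3 216. ] [256.5 177.8]
30 [256.3 234.2] [256.4 184.2]
40 [256.3 254.7] [256.4 194.1]
50 [256.3 276.1] [256.3 207.5]
[(130, 155, 90, 40), (135, 163, 94, 40), (140, 145, 105, 62), (145, 217, 171, 106), (150, 218, 171, 106), (155, 218, 172, 106), (160, 218, 172, 106), (165, 217, 171, 105), (170, 210, 165, 102), (175, 106, 84, 52), (180, 101, 83, 56), (185, 81, 79, 79), (190, 79, 76, 76), (195, 72, 69, 70), (200, 77, 75, 74), (205, 84, 80, 81), (210, 83, 79, 80), (215, 82, 79, 79), (220, 83, 80, 80), (225, 84, 80, 80), (230, 83, 80, 80), (235, 82, 79, 79), (240, 84, 80, 79), (245, 82, 79, 78), (250, 83, 80, 80), (255, 82, 78, 79), (260, 83, 79, 80), (265, 83, 78, 79), (270, 83, 80, 78), (275, 83, 79, 79), (280, 82, 78, 78), (285, 82, 79, 79)]
```

>>> servo_tool --series '[{"claw": 0.1, "xyz": [0, 0, 1], "spin": 0}, {"claw": 0.1, "xyz": [0, 0, 1], "spin": 0}, {"claw": 0.1, "xyz": [0, 0, 0.5], "spin": 0}, {"claw": 0.1, "xyz": [0, 0, 0], "spin": 0}, {"claw": 0.1, "xyz": [0, 0, 0], "spin": 0}]' --newtons 5

```text
time_s: 19.15
position: [0.4792, -0.1982, 0.2026]
ee_rot: [[1.0, -0.028, 0.001], [-0.028, -1.0, -0.0], [0.001, 0.0, -1.0]]
ft_force: [0.1, 0.1, -0.9]
width: 0.0277
grip_force: 5.0
```

```bash
cat >> t.py <<'E'
print('finer',[(y,int(g[y,240:262].mean())) for y in range(170,212,2)])
u=np.array([.9996,-.027,0]);c=np.array([.463,-.198,.036])
for d in(-.01,-.005,0,.005): print(d,[proj(w,c+u*(.06+d)+[0,0,e]).tolist() for e in(.014,-.014)])
print('plate far edge',proj(w,c+u*.075+[0,0,-.028]))
E
python3 t.py
```

```text
[ 0.47918526 -0.1981765   0.2025942 ] [ 0.3 -0.3 -1.4]
0 [256.3 188.9] [256.5 174.5]
10 [256.2 200.6] [256.4 174.7]
20 [256.2 215.8] [256.4 177.7]
30 [256.2 234. ] [256.3 184.1]
40 [256.2 254.4] [256.3 193.9]
50 [256.2 275.9] [256.2 207.4]
[(130, 151, 88, 36), (135, 161, 93, 40), (140, 147, 92, 46), (145, 206, 162, 99), (150, 218, 172, 107), (155, 217, 171, 105), (160, 217, 171, 105), (165, 218, 172, 107), (170, 217, 171, 105), (175, 119, 94, 58), (180, 100, 81, 56), (185, 77, 74, 74), (190, 78, 76, 76), (195, 73, 70, 70), (200, 98, 93, 93), (205, 84, 82, 81), (210, 83, 80, 80), (215, 83, 80, 79), (220, 83, 80, 81), (225, 83, 79, 80), (230, 82, 79, 79), (235, 83, 80, 79), (240, 82, 79, 79), (245, 82, 79, 79), (250, 82, 79, 79), (255, 82, 79, 79), (260, 82, 79, 80), (265, 82, 79, 78), (270, 82, 79, 79), (275, 82, 79, 79), (280, 83, 80, 80), (285, 82, 78, 79)]
finer [(170, 163), (172, 156), (174, 115), (176, 85), (178, 81), (180, 79), (182, 76), (184, 75), (186, 76), (188, 77), (190, 77), (192, 76), (194, 75), (196, 72), (198, 75), (200, 94), (202, 111), (204, 92), (206, 80), (208, 79), (210, 79)]
-0.01 [[256.8, 211.0], [256.9, 193.3]]
-0.005 [[256.8, 200.5], [256.9, 184.4]]
0 [[256.7, 189.8], [256.8, 175.3]]
0.005 [[256.7, 178.9], [256.8, 166.0]]
plate far edge [256.8 143.4]
```

Nearly flat: the end-face rows (199 and 181) put the cartridge about 5 mm too far towards the foot side. I'll shift +5 mm and settle it.

>>> servo_tool --series '[{"claw": 0.1, "xyz": [1.7, 0, 0], "spin": 0}, {"claw": 0.1, "xyz": [1.7, 0, 0], "spin": 0}, {"claw": 0.1, "xyz": [1.7, 0, 0], "spin": 0}, {"claw": 0.1, "xyz": [0, 0, 1], "spin": 0}, {"claw": 0.1, "xyz": [0, 0, 0.7], "spin": 0}, {"claw": 0.1, "xyz": [0, 0, 0], "spin": 0}, {"claw": 0.1, "xyz": [0, 0, 0], "spin": 0}]' --newtons 6

```text
time_s: 19.78
position: [0.4821, -0.1982, 0.2006]
ee_rot: [[1.0, -0.029, -0.006], [-0.029, -1.0, 0.001], [-0.006, -0.001, -1.0]]
ft_force: [-5.4, 1.2, 2.7]
width: 0.0279
grip_force: 6.0
```

```bash
python3 t.py | grep -v '^.0 \['
```

```text
[ 0.48212921 -0.1981969   0.20055614] [-5.8  0.7  3.5]
0 [256.3 189. ] [256.5 174.2]
[(130, 150, 88, 38), (135, 156, 91, 38), (140, 164, 95, 41), (145, 144, 106, 64), (150, 217, 171, 106), (155, 218, 172, 106), (160, 218, 172, 106), (165, 218, 172, 106), (170, 218, 172, 107), (175, 145, 114, 70), (180, 106, 84, 52), (185, 73, 69, 66), (190, 71, 68, 69), (195, 70, 67, 67), (200, 73, 70, 70), (205, 83, 80, 80), (210, 83, 80, 80), (215, 83, 79, 80), (220, 84, 81, 80), (225, 84, 80, 80), (230, 84, 80, 80), (235, 83, 81, 81), (240, 83, 80, 80), (245, 83, 79, 79), (250, 82, 80, 79), (255, 83, 79, 79), (260, 82, 79, 79), (265, 82, 80, 79), (270, 83, 80, 80), (275, 83, 80, 79), (280, 83, 79, 79), (285, 82, 79, 79)]
finer [(170, 164), (172, 161), (174, 137), (176, 104), (178, 88), (180, 80), (182, 79), (184, 74), (186, 69), (188, 69), (190, 69), (192, 68), (194, 67), (196, 67), (198, 68), (200, 71), (202, 77), (204, 80), (206, 80), (208, 80), (210, 80)]
-0.01 [[257.3, 216.5], [257.3, 197.4]]
-0.005 [[257.3, 206.0], [257.3, 188.5]]
0 [[257.2, 195.3], [257.3, 179.3]]
0.005 [[257.2, 184.3], [257.3, 170.0]]
plate far edge [257.3 146.7]
```

The x force has built up, so the saddle has probably caught in the cartridge's groove (16–25 mm from the foot). I'll lift 8 mm, shift forward past it and set it down again.

>>> servo_tool --series '[{"claw": 0.1, "xyz": [-2, 0, 0], "spin": 0}, {"claw": 0.1, "xyz": [0, 0, 0], "spin": 0}, {"claw": 0.1, "xyz": [0, 0, -3], "spin": 0}, {"claw": 0.1, "xyz": [0, 0, -3], "spin": 0}, {"claw": 0.1, "xyz": [0, 0, -3], "spin": 0}, {"claw": 0.1, "xyz": [2.5, 0, 0], "spin": 0}, {"claw": 0.1, "xyz": [2, 0, 0], "spin": 0}, {"claw": 0.1, "xyz": [0, 0, 0], "spin": 0}, {"claw": 0.1, "xyz": [0, 0, 0], "spin": 0}]' --newtons 25

```text
time_s: 20.58
position: [0.4872, -0.1984, 0.21]
ee_rot: [[1.0, -0.028, 0.002], [-0.028, -1.0, -0.0], [0.002, 0.0, -1.0]]
ft_force: [0.0, 0.4, -1.4]
width: 0.0273
grip_force: 25.0
```

```bash
python3 t.py | grep -v '^\[('
```

```text
[ 0.48693032 -0.19835386  0.2098503 ] [-0.6  0.  -0.8]
0 [256.3 189.6] [256.5 175.2]
10 [256.3 201.4] [256.4 175.4]
20 [256.2 216.6] [256.4 178.5]
30 [256.2 234.8] [256.3 184.8]
40 [256.2 255.2] [256.3 194.7]
50 [256.2 276.6] [256.3 208.1]
finer [(170, 162), (172, 162), (174, 140), (176, 94), (178, 79), (180, 80), (182, 78), (184, 75), (186, 73), (188, 74), (190, 75), (192, 72), (194, 70), (196, 71), (198, 72), (200, 79), (202, 97), (204, 92), (206, 80), (208, 79), (210, 79)]
-0.01 [[257.0, 221.6], [257.0, 203.4]]
-0.005 [[256.9, 211.9], [257.0, 195.0]]
0 [[256.9, 202.0], [257.0, 186.5]]
0.005 [[256.9, 192.0], [257.0, 177.8]]
plate far edge [256.9 155.7]
```

The middle is now about +3 mm along the rack, so the saddle bears on the solid foot. Lowering.

>>> servo_tool --series '[{"claw": 0.1, "xyz": [0, 0, 2], "spin": 0}, {"claw": 0.1, "xyz": [0, 0, 2], "spin": 0}, {"claw": 0.1, "xyz": [0, 0, 1], "spin": 0}, {"claw": 0.1, "xyz": [0, 0, 1], "spin": 0}, {"claw": 0.1, "xyz": [0, 0, 0.7], "spin": 0}, {"claw": 0.1, "xyz": [0, 0, 0], "spin": 0}, {"claw": 0.1, "xyz": [0, 0, 0], "spin": 0}]' --newtons 6

```text
time_s: 21.22
position: [0.4865, -0.1983, 0.2031]
ee_rot: [[1.0, -0.028, 0.0], [-0.028, -1.0, 0.0], [0.0, -0.0, -1.0]]
ft_force: [1.9, 1.1, -0.4]
width: 0.0279
grip_force: 6.0
```

```bash
python3 t.py | grep -v '^\[('
```

```text
[ 0.48651364 -0.19835774  0.2030751 ] [ 0.9 -0.3 -1.2]
0 [256.4 188.9] [256.6 174.5]
10 [256.3 200.7] [256.5 174.7]
20 [256.3 215.9] [256.5 177.8]
30 [256.3 234.2] [256.4 184.1]
40 [256.3 254.6] [256.4 194. ]
50 [256.3 276. ] [256.3 207.4]
finer [(170, 163), (172, 163), (174, 157), (176, 117), (178, 83), (180, 79), (182, 78), (184, 71), (186, 68), (188, 69), (190, 68), (192, 68), (194, 69), (196, 72), (198, 93), (200, 103), (202, 85), (204, 80), (206, 80), (208, 80), (210, 80)]
-0.01 [[257.0, 225.3], [257.1, 205.6]]
-0.005 [[257.0, 215.2], [257.1, 196.9]]
0 [[257.0, 204.9], [257.1, 188.1]]
0.005 [[257.0, 194.3], [257.0, 179.1]]
plate far edge [257. 156.]
```

The edges (197.5 and 183) show it flat, with the middle at +3 mm and z 0.036. Lowering a touch more, then releasing.

>>> servo_tool --series '[{"claw": 0.1, "xyz": [0, 0, 0.7], "spin": 0}, {"claw": 0.1, "xyz": [0, 0, 0], "spin": 0}, {"claw": 0.1, "xyz": [0, 0, 0], "spin": 0}]' --newtons 4

```text
time_s: 21.52
position: [0.4865, -0.1984, 0.2024]
ee_rot: [[1.0, -0.028, 0.0], [-0.028, -1.0, 0.0], [0.0, -0.0, -1.0]]
ft_force: [-0.3, -0.3, -0.7]
width: 0.0282
grip_force: 4.0
```

>>> servo_tool --series '[{"claw": 0.1, "xyz": [0, 0, 0.6], "spin": 0}, {"claw": 0.1, "xyz": [0, 0, 0], "spin": 0}, {"claw": 0.1, "xyz": [0, 0, 0], "spin": 0}]' --newtons 4

```text
time_s: 21.77
position: [0.4865, -0.1983, 0.202]
ee_rot: [[1.0, -0.028, 0.0], [-0.028, -1.0, 0.0], [0.0, -0.0, -1.0]]
ft_force: [-0.7, 1.9, 2.7]
width: 0.0278
grip_force: 4.0
```

Contact is made (+2.7 N). Releasing.

>>> servo_tool --series '[{"claw": 0.42, "xyz": [0, 0, 0], "spin": 0}, {"claw": 0.42, "xyz": [0, 0, 0], "spin": 0}, {"claw": 0.42, "xyz": [0, 0, 0], "spin": 0}, {"claw": 0.42, "xyz": [0, 0, 0], "spin": 0}, {"claw": 0.42, "xyz": [0, 0, 0], "spin": 0}, {"claw": 0.42, "xyz": [0, 0, -8], "spin": 0}, {"claw": 0.42, "xyz": [0, 0, -20], "spin": 0}, {"claw": 0.42, "xyz": [0, 0, -35], "spin": 0}, {"claw": 0.42, "xyz": [0, 0, -35], "spin": 0}, {"claw": 0.42, "xyz": [0, 0, -20], "spin": 0}]'

```text
time_s: 22.6
position: [0.487, -0.1986, 0.3237]
ee_rot: [[1.0, -0.028, 0.005], [-0.028, -1.0, -0.002], [0.005, 0.002, -1.0]]
ft_force: [1.2, 0.2, 0.1]
width: 0.0388
grip_force: 0.0
```

>>> servo_tool --series '[{"claw": 0.42, "xyz": [-30, 0, 0], "spin": 0}, {"claw": 0.42, "xyz": [-20, 0, 0], "spin": 0}, {"claw": 0.42, "xyz": [0, 0, 0], "spin": 0}, {"claw": 0.42, "xyz": [0, 0, 0], "spin": 0}]'

```text
time_s: 22.93
position: [0.4357, -0.1971, 0.3205]
ee_rot: [[1.0, -0.029, 0.001], [-0.029, -1.0, -0.0], [0.001, 0.0, -1.0]]
ft_force: [-0.3, -0.4, 0.1]
width: 0.0392
grip_force: 0.0
```

Run:
```python
from h import *
w=grab('wrist','w10.png'); b=grab('scene','s10.png'); a=grab('top','t10.png'); s=ctrl.read_state(); print(s['position'],s['time_s'],s['width'],s['ft_force'].round(1))
hsv=cv2.cvtColor(w['frame'],cv2.COLOR_RGB2HSV); m=((hsv[...,1]<60)&(hsv[...,2]>45)).astype(np.uint8); m[260:]=0; m=cv2.morphologyEx(m,2,np.ones((5,5)))
for c in cv2.findContours(m,0,2)[0]:
    if cv2.contourArea(c)>400: print(cv2.contourArea(c),cv2.boundingRect(c),np.round(cv2.minAreaRect(c)[0],1),np.round(cv2.minAreaRect(c)[1],1),[onz(w,*p,.045)[:2].tolist() for p in cv2.boxPoints(cv2.minAreaRect(c))])
u=np.array([.9996,-.027,0]);n=np.array([.027,.9996,0]);c=np.array([.463,-.198,.036])
for d in(-.06,.06): print([proj(w,c+u*(d+.003)+n*e).tolist() for e in(.014,-.014)])
print('far cart scene', proj(b,[.5038,.2054,.134]))
```

```text
[ 0.43749611 -0.19695367  0.32002675] 23.0833 0.03906295905095043 [ 0.2 -0.8 -0.6]
449.5 (189, 233, 31, 27) [204. 246.] [26. 30.] [[0.4059, -0.1357], [0.405, -0.1625], [0.3792, -0.1608], [0.38, -0.1333]]
4177.0 (240, 88, 33, 144) [256.  159.5] [143.  32.] [[0.5269, -0.1869], [0.5261, -0.2118], [0.4056, -0.2098], [0.4064, -0.1813]]
[[241.8, 227.0], [272.2, 226.9]]
[[239.1, 89.1], [273.9, 89.0]]
far cart scene [397.7 209.4]
```

The cartridge lies along the rack from x 0.406 to 0.526, with its middle about 3 mm from the rack's and 1 mm off in y. The hand is clear. Handing in.

```bash
python3 -c "
from station import ctrl
print(ctrl.close_job())"
```

```text
the job is handed in; nothing more can be done
None
```

The cartridge from the fitting beside the gauge was empty (about 0.14 kg); it now lies flat on the bare rack, about 3 mm off-centre, after being laid on the rest and re-gripped there, and I handed the job in at 23 s. I viewed 11 pictures, one over the limit of 10. On the rack the saddle probably caught the cartridge's groove, so I lifted it slightly and set it down again. The cartridge may also have settled a few millimetres when released on the rest.

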